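Set the label feeder's length thumbwheel and start it

TASK

Roll the label feeder's edge thumbwheel until the white pointer it drives lines up with the point of the pointed index tab (not the square one), and take the finger off the wheel. Then press the round feed key, leaving the pointer on the tab; never press the key while the pointer is off the tab. Touch lightly: never more than 10 N on the wheel or 25 N on the feeder and its key, and leave the mug, tape roll and small carton where they stand.

Things in the scene. Friction and masses are not known exactly. Their poses are not given: they have to be found in the camera images.
- feeder: label feeder, a fixed low grey box 170 mm (its x) by 250 mm (its y), flat level top panel 70 mm above the desk. Origin: centre of the box's underside on the desk; own x points away from the robot at yaw 0, y to the left along the panel, z up. A 100 mm diameter paper label roll stands beside its -y end (centre 160 mm along -y, top 110 mm above the desk, 60 mm wide in all).
- slot (a point): centre, at panel height, of a slot 12 mm wide (x) and 50 mm long (y); axes as the feeder's. A black ribbed thumbwheel (50 mm diameter, 8 mm wide, axle along x) stands out of it, crown straight over this point, 4.5 to 14.5 mm above the panel: this differs each time and is not measured; find it by touch. It gives downwards on a spring, about 8 N per mm, up to 4 mm.
- wheel (a joint): thumbwheel angle, rad, -3 to 3; grows as the crown moves to the feeder's +y. 1 rad is 25 mm at the rim and moves the pointer 20 mm the same way. Dragging the crown along y turns it by friction, against about 3.5 N: press with some 6 to 8 N. A flat fingertip's stroke is at most its own width, so several are needed. It stays where it is left.
- pointer (a joint): position, m, of the white pointer blade (24 mm long in x, 4 mm wide in y) in its black track 61 mm beyond the wheel: its middle's distance along the feeder's +y from the slot's centre, -0.06 to 0.06. It stands 2 to 13 mm above the panel, dips with the wheel, and only the wheel moves it.
- tab_point (a point): tip of the pointed index tab, top edge, 11.5 mm above the panel: a fixed dark steel tab 18 mm wide and 10 mm high whose triangular point faces the pointer (to -x). Axes as the feeder's. The pointer is set when it has the same y here. 16 to 48 mm of pointer travel away at the start, to either side.
- square_tab: the other index tab, a plain fixed square dark steel block 18 mm wide, 20 mm long (x) and 10 mm high, on the other side of the track's middle; not the one to use. Origin on its underside, 6 mm short (-x) of its middle.
- key (a joint): travel of the round white feed key, m: 0 up, 0.006 fully down; it springs back; fully down takes 5 N. It counts as pressed beyond 0.0035.
- key_top (a point): centre of the top face of the feed key (26 mm diameter, moves straight down), 18 mm above the panel on a round black base, 85 mm along the feeder's +y from the slot.
- tape_roll: bystander: empty cardboard tape core, ring 90 mm across, 24 mm high, lying flat. Origin: centre of its underside.
- mug: bystander: white mug, 76 mm across, 85 mm high. Origin: centre of its underside.
- carton: bystander: closed cardboard box 90 x 70 x 45 mm. Origin: centre of its underside.

How it is judged:
On the way, in this order (a step that is already met when the one before it is completed fails the run):
1. the pointer is lined up with the pointed tab (within 3 mm) and the wheel has been let go (y of pointer in the frame of tab_point between -0.003 and 0.003 m and contact force between anything else and wheel below 0.05 N), for 0.3 s.
2. the feed key is pressed with the pointer still on the tab and nothing on the wheel (all of step 1 and value of joint key above 0.0035 m), for 0.04 s.
At the end, for the whole second after the job is handed in: the pointer stands within 3 mm (along the track) of the point of the pointed tab, the feed key has been pressed and is up again, nothing touches the wheel, and the mug, tape roll and carton are within 20 mm of where they were (all of step 1 and value of joint key below 0.0015 m and distance of each of tape_roll, mug, carton from where it was at the start of the episode below 0.02 m).
It fails at once if the wheel is pressed with more than 10 N (contact force between anything else and wheel above 10 N).
It fails at once if the feeder or its key is pushed with more than 25 N (contact force between anything else and feeder above 25 N).
It fails at once if the feed key is pressed while the pointer is not at the pointed tab (value of joint key above 0.0035 m and not (y of pointer in the frame of tab_point between -0.003 and 0.003 m)).
It fails at once if a bystander is shifted by more than 20 mm (distance of any of tape_roll, mug, carton from where it was at the start of the episode above 0.02 m).
It also fails if it takes over 64 s, if anything falls off the work surface, if the arm or the gripper's body presses on something with over 40 N, if the wrist force passes 120 N, or if a joint passes its speed limit or range.

ROBOT

A 6-joint arm with a two-finger parallel gripper is mounted at the origin on the work surface. World frame = base frame: x ahead of the robot, y to its left, z up, the work surface at z = 0. Lengths are in m, angles in rad, forces in N, time in s.
With the tool pointing down it reaches from about 0.3 to 0.875 m from the base axis. Payload 6.4 kg.
Tool frame: the origin (TCP) lies between the finger pads; the fingertips stand tip_extent ahead of it and the grasp point (between the pads) lies 5 mm behind it (tip_extent is the distance from the TCP to the fingertips, in m); z points along the fingers, y is the direction in which the jaws open and shut (so a half turn about z gives the same grasp; the last joint's range is limited). The gripper opens to 85 mm and grips with 20 to 120 N. Pads are 22 mm wide; open, the fingers measure 114 mm over their backs; the gripper's body (76 mm by 85 mm) begins 54 mm behind the grasp point. The pads swing forward as they close: fully open they stand 13 mm farther back than shut.
Start: joints at [1.002, 0.181, 1.607, -0, 1.354, -0.206], TCP at [0.204, 0.538, 0.245] pointing down, gripper open.
Joint ranges: [-2.99, 2.99], [-0.89, 2.07], [0.3, 2.58], [-1.14, 4.28], [0, 2.63], [-3.12, 3.12]. Speed limits (rad/s): [2.57, 2.57, 3.01, 3.14, 3.14, 3.14].

INTERFACE

Orientations are given as a unit quaternion [w, x, y, z].
In Python, from bench import * gives the robot as it stands.
- The arm moves only by the shell command python3 -m jog 'ROWS'. ROWS is JSON, a list of rows, each a list of 3 entries, a list of its own where there are three numbers: the shift along the tool's x, y, z in mm, then the turn, a rotation vector about the tool's x, y, z in rad, then the opening, from 0 (shut) to 1 (fully open). A call has 1 to 20 rows; each row is the pose to reach, as a shift and turn from the pose measured when the call began, along the tool's axes at that moment; what a row does not reach only later rows make up. A row lasts 1/12 s, in which the tool goes at most 41.7 mm and 7.16 degrees, less where a joint would pass 70% of its speed; a pose out of reach is approached as far as the arm can. A call with a gripper value outside its range is refused whole. The fingers move at their own pace and stop on an object; the grip force is fixed at half the most. Time passes only in rows, so rows that repeat a pose let the fingers close. It gives the time, the measured TCP pose, the force and the opening at its end, in the units of the state.
- get_obs(): the state, without advancing time (a new reading comes with each control period).
- camera(name): name is "scene" or "top" or "wrist"; returns (picture, depth): 480x640x3 uint8, red, green, blue; 480x640 float32, m along the optical axis (not along the pixel's ray), 0 where there is no reading.
- get_calibration(name): a dict with "fx", "fy", "cx", "cy" (pixels), "world_from_camera" (4x4, takes a point from camera to world coordinates). Camera axes: x right, y down, z forward; pixel columns grow to the right and rows downward; lengths in m; the calibration is good to about 2 mm. A picture is of the moment at which its call begins: read the wrist's pose just before it. get_calibration takes no time and is no camera call; for the wrist camera it gives the pose at the moment of the call.
- hand_in(): hands the job in, once; it reports no verdict.
The state is a dict: "time_s": time; "q": joint angles; "dq": joint speeds; "joint_efforts": joint torques, N m; "eef_pos": TCP position; "eef_rot": TCP orientation; "wrist_force": force on the tool from outside, world axes, zero at the start; "torque": the same for the moment, N m; "opening": opening from 0.0 (shut) to 1.0 (fully open).
Only numpy, scipy, OpenCV 4.12 (cv2) and the standard library are available. Lean on these libraries where they do the work, as an engineer would, in place of code of your own. Each camera call takes 0.05 s, during which the arm holds its last target.

## Working session

There is one attempt and no reset: what is moved stays moved. The work goes in short steps, Python scripts to look and compute and a shell command to move; the robot and the scene stay as the last step left them, time stands still between calls to the robot, and variables do not carry over. Pictures are saved under pics/ and viewed, and the job is handed in when it is done.

```bash
ls; mkdir -p pics
python3 - <<'E'
from bench import *
import cv2
o=get_obs(); print(o)
for n in ("scene","top"):
    p,d=camera(n); cv2.imwrite(f"pics/{n}0.png",p[:,:,::-1]); import numpy as np; np.save(f"pics/{n}0.npy",d); np.save(f"pics/{n}0rgb.npy",p)
    c=get_calibration(n); print(n,c)
E
```

```text
pics
{'time_s': 0.0, 'q': array([ 1.00170515e+00,  1.81524667e-01,  1.60805513e+00,  9.36670257e-06,
        1.35379259e+00, -2.06299598e-01]), 'dq': array([ 9.30634372e-04, -8.31318298e-05, -3.63860866e-04, -5.39470314e-04,
       -5.64519871e-04,  5.26186474e-04]), 'joint_efforts': array([ 5.10268765e-04, -4.44880700e+01, -3.51330793e+01, -3.57475319e-04,
        9.25602304e-03, -2.16441572e-05]), 'eef_pos': array([0.20373838, 0.53710905, 0.24437057]), 'eef_rot': array([-3.40652063e-04,  1.80403562e-01,  9.83592275e-01, -8.22093359e-04]), 'wrist_force': array([-0.12702881,  0.63194467, -0.192057  ]), 'torque': array([-0.025028  ,  0.02470591, -0.00834639]), 'opening': 1.0018781546009332}
scene {'fx': 484.3379240241909, 'fy': 484.3379240241909, 'cx': 323.7038273470416, 'cy': 239.96499055699505, 'world_from_camera': array([[ 0.31590653,  0.75015721, -0.5809193 ,  1.12192942],
       [ 0.94865935, -0.25990867,  0.18025795, -0.13563053],
       [-0.01576416, -0.60803918, -0.79375049,  0.81694162],
       [ 0.        ,  0.        ,  0.        ,  1.        ]])}
top {'fx': 567.6673523014847, 'fy': 567.6673523014847, 'cx': 311.535070740275, 'cy': 234.9899105207225, 'world_from_camera': array([[-0.02392455, -0.99433728,  0.10354221,  0.45427193],
       [-0.99968935,  0.02451925,  0.00447433,  0.04571686],
       [-0.00698777, -0.10340299, -0.994615  ,  1.31074901],
       [ 0.        ,  0.        ,  0.        ,  1.        ]])}
```

View pics/scene0.png

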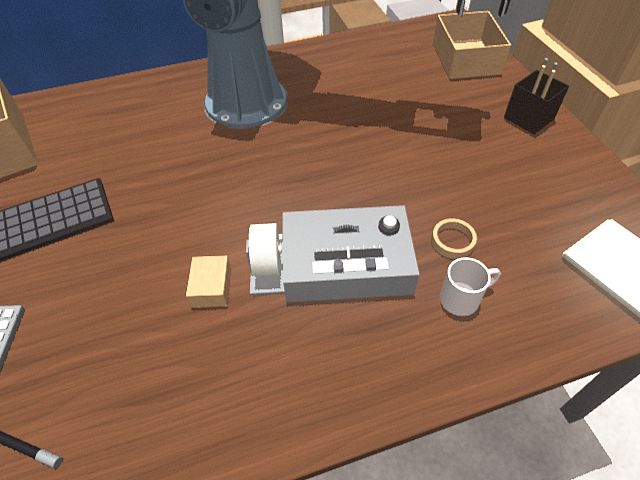

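View pics/top0.png

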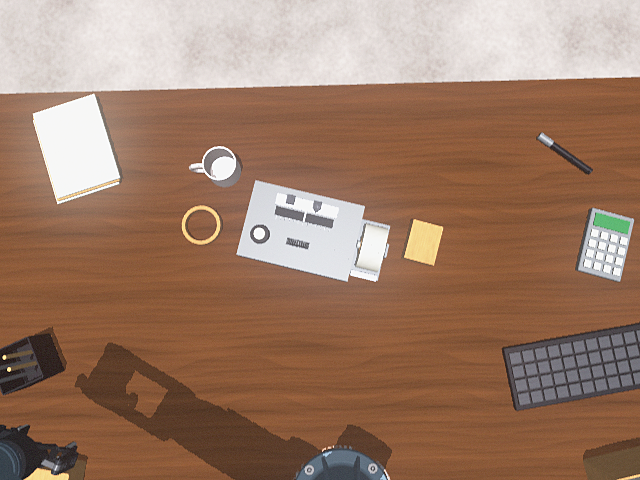

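The top view shows the feeder centred near (302,230), the key at (260,234), the wheel at (297,243) and the two tabs near (290,200) and (318,206). I'll zoom in and measure.

```bash
cat > h.py <<'E'
import numpy as np, cv2
from bench import *
def ray(n,u,v,z,c=None):
    c=c or get_calibration(n); T=c["world_from_camera"]
    d=T[:3,:3]@np.array([(u-c["cx"])/c["fx"],(v-c["cy"])/c["fy"],1.]); o=T[:3,3]
    return o+d*(z-o[2])/d[2]
E
python3 - <<'E'
from h import *
p=cv2.imread("pics/top0.png"); a=cv2.resize(p[170:290,230:400],None,fx=4.7,fy=4.7,interpolation=cv2.INTER_CUBIC); cv2.imwrite("pics/topz.png",a)
p=cv2.imread("pics/scene0.png"); a=cv2.resize(p[200:305,275:425],None,fx=5.3,fy=5.3,interpolation=cv2.INTER_CUBIC); cv2.imwrite("pics/scenez.png",a)
d=np.load("pics/top0.npy")
# panel corners guess from mask of depth height
c=get_calibration("top");T=c["world_from_camera"]
v,u=np.mgrid[:480,:640]; P=np.stack([(u-c["cx"])/c["fx"]*d,(v-c["cy"])/c["fy"]*d,d],-1)@T[:3,:3].T+T[:3,3]
m=((P[...,2]>.06)&(P[...,2]<.10)&(u>230)&(u<362)&(v>170)&(v<290)).astype(np.uint8)
m=cv2.morphologyEx(m,cv2.MORPH_OPEN,np.ones((3,3)))
pts=P[m>0][:,:2].astype(np.float32)
r=cv2.minAreaRect(pts); print(r, cv2.boxPoints(r)); print(np.median(P[m>0][:,2]))
E
```

```text
((0.6036237478256226, 0.08898185938596725), (0.32538899779319763, 0.17773233354091644), 74.7497329711914) [[ 0.4750924  -0.04460856]
 [ 0.64656615 -0.09135851]
 [ 0.7321551   0.22257227]
 [ 0.56068134  0.26932222]]
0.07205725980919175
```

View pics/topz.png

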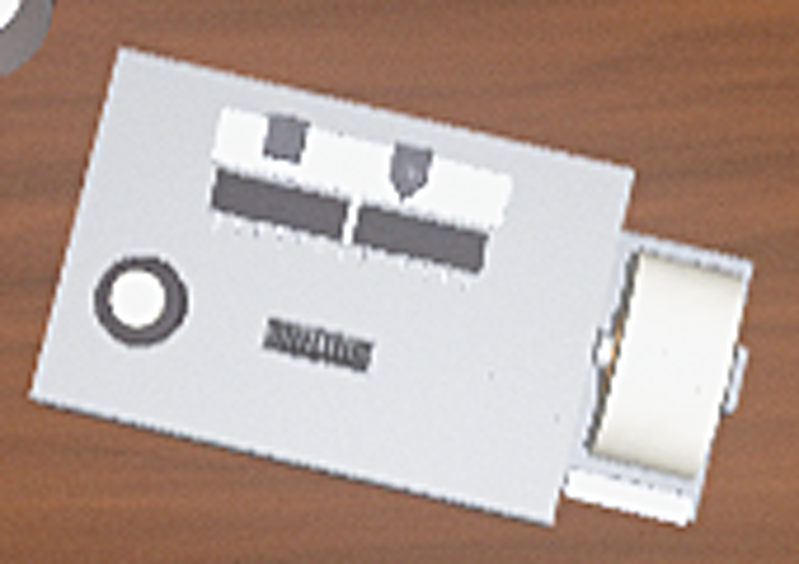

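View pics/scenez.png

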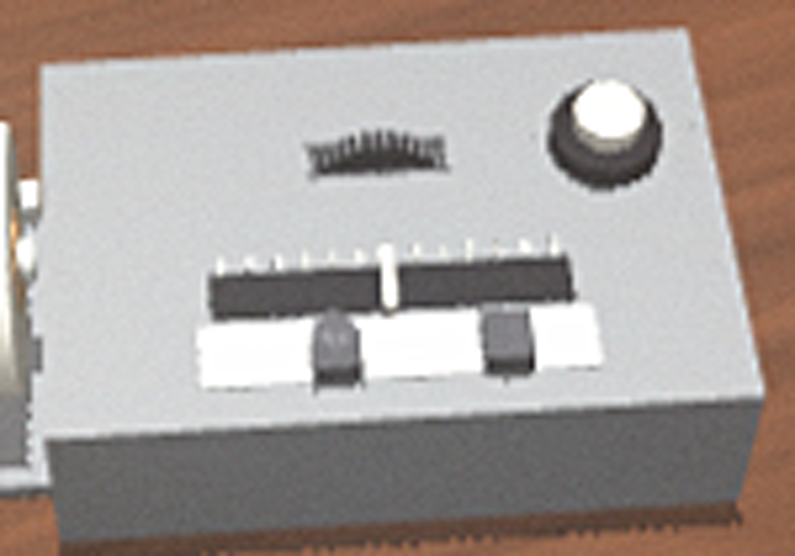

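Run:
```python
from h import *
def t(x,y,z): return ray("top",230+(x+.5)/4.7-.5,170+(y+.5)/4.7-.5,z)
def s(x,y,z): return ray("scene",275+(x+.5)/5.3-.5,200+(y+.5)/5.3-.5,z)
A,B,C,D=[t(x,y,.07) for x,y in ((122,48),(633,170),(553,522),(32,400))]
print(A,B,C,D,"lens",np.linalg.norm(A-B),np.linalg.norm(C-D),np.linalg.norm(B-C),np.linalg.norm(A-D))
for w in (A-B,D-C): print("yaw",np.arctan2(-w[0],w[1]))
print("yaw",[np.arctan2(w[1],w[0]) for w in (A-D,B-C)])
w=(A-B)+(D-C)+0; yaw=np.arctan2(-w[0],w[1]); print(yaw)
cen=(A+B+C+D)/4
R=np.array([[np.cos(yaw),np.sin(yaw)],[-np.sin(yaw),np.cos(yaw)]])
for n,P in dict(slot=t(318,346,.08),key=t(137,298,.088),tip=t(404,200,.0815),ptr=t(351,219,.083),sq=t(286,140,.08),
  slotS=s(377,152,.075),keyS=s(609,105,.088),tipS=s(336,313,.0815),ptrS=s(387,250,.083),ptrS2=s(391,306,.083)).items():
    print(n,P, "feeder frame rel cen", R@(P-cen)[:2])
```

```text
[0.70969066 0.1726566  0.07      ] [ 0.64539533 -0.06669214  0.07      ] [ 0.48150353 -0.02412042  0.07      ] [0.54404984 0.21692953 0.07      ] lens 0.24783403936186527 0.24903237265563066 0.1693306569563211 0.171455450783049
yaw -0.26243089327421
yaw -0.25387575294778525
yaw [np.float64(-0.2611774659355843), np.float64(-0.2541385794843589)]
-0.25814300648285915
slot [0.56514699 0.08273866 0.08      ] feeder frame rel cen [-0.03107223  0.00011685]
key [0.58869684 0.16550103 0.088     ] feeder frame rel cen [-0.02943073  0.08614888]
tip [0.63218927 0.04124094 0.0815    ] feeder frame rel cen [ 0.04434241 -0.02289095]
ptr [0.62368201 0.06606566 0.083     ] feeder frame rel cen [ 0.02977964 -0.00106056]
sq [0.66205847 0.09562041 0.08      ] feeder frame rel cen [0.05933963 0.03731187]
slotS [0.56564371 0.08288915 0.075     ] feeder frame rel cen [-0.0306304   0.00038916]
keyS [0.58252537 0.16742911 0.088     ] feeder frame rel cen [-0.03588992  0.08643759]
tipS [0.63384441 0.04264902 0.0815    ] feeder frame rel cen [ 0.04558325 -0.02110699]
ptrS [0.6148888  0.06857713 0.083     ] feeder frame rel cen [ 0.02063665 -0.00087708]
ptrS2 [0.63829827 0.06148428 0.083     ] feeder frame rel cen [ 0.04508117 -0.00175882]
```

```bash
cat >> h.py <<'E'
from scipy.spatial.transform import Rotation as Ro
YAW=-0.258
def fy(): return np.array([-np.sin(YAW),np.cos(YAW),0])
def fx(): return np.array([np.cos(YAW),np.sin(YAW),0])
def plan(target,o=None):
    """shift mm and rotvec, to TCP target pos, tool x along feeder +y, z down"""
    o=o or get_obs(); q=o["eef_rot"]; R=Ro.from_quat([q[1],q[2],q[3],q[0]]).as_matrix()
    x=fy(); z=np.array([0,0,-1.]); y=np.cross(z,x); D=np.stack([x,y,z],1)
    return R.T@(np.asarray(target)-o["eef_pos"])*1000, Ro.from_matrix(R.T@D).as_rotvec()
E
python3 - <<'E'
from h import *
import bench
print([k for k in dir(bench) if not k.startswith('__')])
try: print(tip_extent)
except Exception as e: print(e)
print(plan([.5653,.083,.24]))
E
```

```text
['MotionError', 'camera', 'get_calibration', 'get_obs', 'hand_in', 'tip_extent']
0.014
(array([-499.17722652, -296.28935017,    4.76488557]), array([-1.49911780e-03,  8.16783379e-04,  1.46595798e+00]))
```

```bash
python3 -m jog '[[[-499,-296,5],[0,0,1.466],0],[[-499,-296,5],[0,0,1.466],0],[[-499,-296,5],[0,0,1.466],0],[[-499,-296,5],[0,0,1.466],0],[[-499,-296,5],[0,0,1.466],0],[[-499,-296,5],[0,0,1.466],0],[[-499,-296,5],[0,0,1.466],0],[[-499,-296,5],[0,0,1.466],0],[[-499,-296,5],[0,0,1.466],0],[[-499,-296,5],[0,0,1.466],0],[[-499,-296,5],[0,0,1.466],0],[[-499,-296,5],[0,0,1.466],0],[[-499,-296,5],[0,0,1.466],0],[[-499,-296,5],[0,0,1.466],0],[[-499,-296,5],[0,0,1.466],0],[[-499,-296,5],[0,0,1.466],0],[[-499,-296,5],[0,0,1.466],0],[[-499,-296,5],[0,0,1.466],0]]'
python3 - <<'E'
from h import *
print(plan([.5653,.083,.24]))
c=get_calibration("wrist"); p,d=camera("wrist"); cv2.imwrite("pics/w1.png",p[:,:,::-1]); print(c, get_obs()["eef_pos"])
E
```

```text
time_s: 1.6
eef_pos: [0.5643, 0.0845, 0.2394]
eef_rot: [-0.0, 0.792, 0.611, -0.001]
wrist_force: [-0.7, 0.4, -0.1]
opening: 0.001
(array([-1.18095178,  1.32158008, -0.56778707]), array([-0.00160045,  0.00140163,  0.00122885]))
{'fx': 341.5916055756914, 'fy': 341.5916055756914, 'cx': 322.2723334749492, 'cy': 247.03554547454468, 'world_from_camera': array([[ 0.96723731, -0.24187492, -0.07712659,  0.58298401],
       [-0.25386486, -0.92406026, -0.28577135,  0.15688395],
       [-0.00214869,  0.29598844, -0.95518911,  0.36771988],
       [ 0.        ,  0.        ,  0.        ,  1.        ]])} [0.56434401 0.08469246 0.23960859]
```

View pics/w1.png

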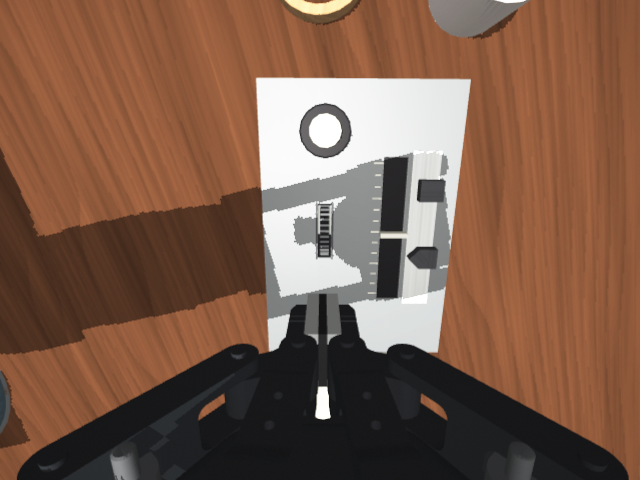

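The wrist view shows the slot at (324,231), key at (325,130), pointer blade at about (394,236) and the pointed tab's tip at about (407,257).

Run:
```python
from h import *
p=cv2.imread("pics/w1.png"); cv2.imwrite("pics/w1z.png",cv2.resize(p[100:310,290:470],None,fx=4,fy=2.85,interpolation=cv2.INTER_CUBIC)) if 0 else cv2.imwrite("pics/w1z.png",cv2.resize(p[195:305,295:455],None,fx=5,fy=5,interpolation=cv2.INTER_CUBIC))
key=(325,130)
for n,u,v,z in (("slot",324,231,.07),("key",325,130,.088),("ptr",394,236,.083),("tip",407,257.5,.0815),("c",257,79,.07),("c",470,79,.07)):
    P=ray("wrist",u,v,z); print(n,P)
```

```text
slot [0.56439542 0.08215496 0.07      ]
key [0.58662727 0.16471369 0.088     ]
ptr [0.62261371 0.06580828 0.083     ]
tip [0.63014573 0.04300775 0.0815    ]
c [0.54433474 0.21588837 0.07      ]
c [0.70752347 0.17310501 0.07      ]
```

View pics/w1z.png

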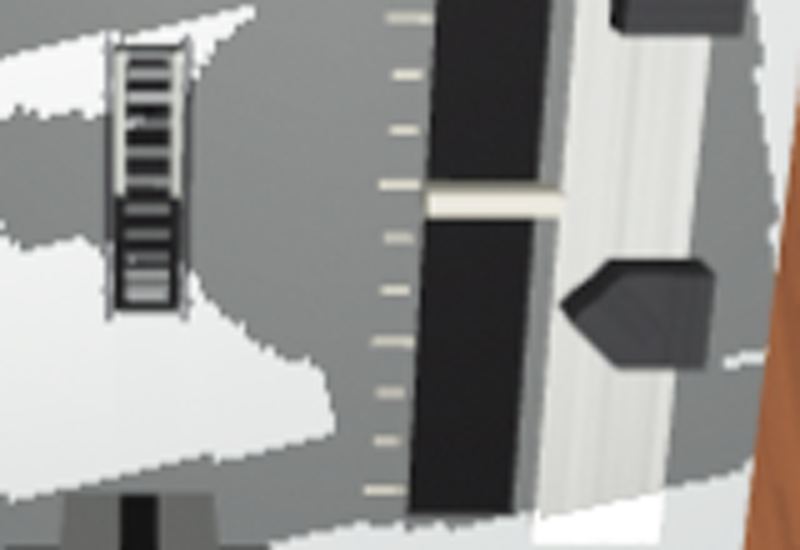

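```bash
cat > chk.py <<'E'
from h import *
import sys
o=get_obs(); f=o["wrist_force"]; b=np.load("tare.npy") if len(sys.argv)>1 else 0*f
g=f-b
print("t %.2f z %.5f off_fx %.2f off_fy %.2f Ffx %.2f Ffy %.2f Fz %.2f"%(o["time_s"],o["eef_pos"][2],*( (o["eef_pos"]-[.5648,.0825,0])@np.stack([fx(),fy()],1)*1000),g@fx(),g@fy(),g[2]))
if len(sys.argv)>1: sys.exit(1 if abs(g[2])>float(sys.argv[1]) else 0)
E
python3 - <<'E'
from h import *
c=get_calibration("wrist");T=c["world_from_camera"]
p,d=camera("wrist")
v,u=np.mgrid[200:265,300:345]; D=d[200:265,300:345]
P=np.stack([(u-c["cx"])/c["fx"]*D,(v-c["cy"])/c["fy"]*D,D],-1)@T[:3,:3].T+T[:3,3]
print(np.round(P[5:60:5,18:31:2,2]*1000,1)); print(np.median(P[20:30,0:10,2]))
print(plan([.5648+.007*.255,.0825+.007*.967,.102]))
E
```

```text
[[ 4.  64.7 66.2 65.1 65.2 64.7  5.4]
 [24.1 72.  72.2 70.3 72.2 71.8 23.4]
 [24.4 76.  74.9 75.9 76.  75.9 23.2]
 [23.8 77.6 78.3 78.9 78.7 77.8 23.4]
 [24.3 80.6 80.3 81.2 80.1 81.1 22.5]
 [22.9 80.2 80.1 81.5 81.  81.  23.3]
 [ 6.9 81.5 81.  81.2 79.7 81.5  6. ]
 [ 6.5 78.4 82.  80.6 79.6 80.   7. ]
 [ 6.6 79.9 78.4 78.7 79.2 78.   5.6]
 [ 4.5 75.9 77.8 76.8 76.2 78.   5.7]
 [ 5.8 64.3 64.  64.7 65.8 63.7  6.4]]
0.06999359462097363
(array([  5.0979465 ,   0.99193645, 137.79636948]), array([-0.00072085,  0.00137506,  0.00201321]))
```

```bash
python3 -m jog '[[[5,1,40],[-0.001,0.001,0.002],0],[[5,1,80],[-0.001,0.001,0.002],0],[[5,1,110],[-0.001,0.001,0.002],0],[[5,1,128],[-0.001,0.001,0.002],0],[[5,1,136],[-0.001,0.001,0.002],0],[[5,1,138],[-0.001,0.001,0.002],0],[[5,1,138],[-0.001,0.001,0.002],0],[[5,1,138],[-0.001,0.001,0.002],0],[[5,1,138],[-0.001,0.001,0.002],0]]'; python3 -m jog '[[[0,0,0],[0,0,0],0],[[0,0,0],[0,0,0],0]]'; python3 chk.py
python3 - <<'E'
from h import *
o=get_obs(); np.save("tare.npy",o["wrist_force"]); print(plan(o["eef_pos"])[1])
E
python3 -m jog '[[[0,0,0],[0,0,0],0]]' >/dev/null; python3 chk.py 1
```

```text
time_s: 2.45
eef_pos: [0.5679, 0.0893, 0.1038]
eef_rot: [0.001, 0.792, 0.61, 0.001]
wrist_force: [0.0, 0.0, -0.0]
opening: -0.0
time_s: 2.62
eef_pos: [0.569, 0.0892, 0.1054]
eef_rot: [0.002, 0.792, 0.61, 0.002]
wrist_force: [1.1, -0.1, -0.4]
opening: 0.002
t 2.62 z 0.10536 off_fx 2.36 off_fy 7.59 Ffx 1.08 Ffy 0.17 Fz -0.37
[ 0.00648506 -0.00094133  0.00030541]
t 2.70 z 0.10604 off_fx 2.71 off_fy 7.62 Ffx -0.52 Ffy 0.12 Fz 0.01
```

```bash
python3 -m jog '[[[0,2,0],[0.005,0,0],0],[[0,2,0],[0.005,0,0],0],[[0,2,0],[0.005,0,0],0],[[0,2,0],[0.005,0,0],0]]' >/dev/null; python3 chk.py 1;python3 -m jog '[[[0,0,0],[0,0,0],0]]' >/dev/null; python3 chk.py 1;python3 -m jog '[[[0,0,0],[0,0,0],0]]' >/dev/null; python3 chk.py 1
python3 - <<'E'
from h import *
o=get_obs(); print(plan(o["eef_pos"])[1]); print(o["q"],o["dq"])
E
```

```text
t 3.03 z 0.10596 off_fx 4.68 off_fy 7.58 Ffx -0.85 Ffy -0.03 Fz -0.24
t 3.12 z 0.10582 off_fx 4.60 off_fy 7.52 Ffx -1.16 Ffy -0.40 Fz 1.08
t 3.20 z 0.10564 off_fx 4.45 off_fy 7.48 Ffx -1.73 Ffy 0.06 Fz 0.47
[ 1.60004460e-03 -9.51925555e-04  7.39263568e-05]
[-5.16969149e-02  3.47729749e-01  1.70645514e+00  6.82843663e-04
  1.08564677e+00  2.05911253e-01] [ 1.60977483e-03  1.32920818e-03  7.76778282e-05  1.22529254e-03
 -4.53353755e-04 -1.19692587e-03]
```

```bash
python3 -m jog '[[[-0.5,-2,3],[0.002,0,0],0],[[-0.5,-4.5,6],[0.002,0,0],0],[[-0.5,-4.5,6],[0.002,0,0],0],[[-0.5,-4.5,6],[0.002,0,0],0]]' >/dev/null; for i in 1; do python3 chk.py 2; done; python3 -m jog '[[[0,0,1],[0,0,0],0],[[0,0,1],[0,0,0],0]]' >/dev/null; python3 chk.py 2; python3 -m jog '[[[0,0,1],[0,0,0],0],[[0,0,1],[0,0,0],0]]' >/dev/null; python3 chk.py 2
```

```text
t 3.53 z 0.09911 off_fx -0.62 off_fy 6.97 Ffx -0.76 Ffy 0.58 Fz -0.50
t 3.70 z 0.09795 off_fx -0.72 off_fy 6.92 Ffx -1.71 Ffy 0.10 Fz -0.17
t 3.87 z 0.09677 off_fx -0.80 off_fy 6.92 Ffx -2.42 Ffy -0.80 Fz 1.04
```

```bash
python3 -m jog '[[[0,0.3,0.4],[0,0,0],0],[[0,0.3,0.4],[0,0,0],0]]' >/dev/null; python3 chk.py 2.5 && python3 -m jog '[[[0,0.3,0.4],[0,0,0],0],[[0,0.3,0.4],[0,0,0],0]]' >/dev/null; python3 chk.py 2.5 && python3 -m jog '[[[0,0,0.4],[0,0,0],0],[[0,0,0.4],[0,0,0],0]]' >/dev/null; python3 chk.py 2.5 && python3 -m jog '[[[0,0,0.4],[0,0,0],0],[[0,0,0.4],[0,0,0],0]]' >/dev/null; python3 chk.py 2.5
```

```text
t 4.03 z 0.09635 off_fx -0.43 off_fy 6.91 Ffx -0.54 Ffy -0.45 Fz 0.06
t 4.20 z 0.09591 off_fx -0.07 off_fy 6.91 Ffx -1.55 Ffy -0.78 Fz 0.04
t 4.37 z 0.09544 off_fx -0.07 off_fy 6.86 Ffx 0.27 Ffy -0.89 Fz 1.00
t 4.53 z 0.09507 off_fx -0.01 off_fy 6.87 Ffx -2.30 Ffy -0.14 Fz 1.02
```

```bash
python3 -m jog '[[[0,0,0.3],[0,0,0],0],[[0,0,0.3],[0,0,0],0]]' >/dev/null; python3 chk.py 2.5 && python3 -m jog '[[[0,0,0.3],[0,0,0],0],[[0,0,0.3],[0,0,0],0]]' >/dev/null && python3 chk.py 2.5 && python3 -m jog '[[[0,0,0.3],[0,0,0],0],[[0,0,0.3],[0,0,0],0]]' >/dev/null && python3 chk.py 2.5 && python3 -m jog '[[[0,0,0.3],[0,0,0],0],[[0,0,0.3],[0,0,0],0]]' >/dev/null && python3 chk.py 2.5
```

```text
t 4.70 z 0.09490 off_fx 0.00 off_fy 6.90 Ffx -1.82 Ffy -0.10 Fz 2.72
```

```bash
python3 -m jog '[[[0,0,0.2],[0,0,0],0],[[0,0,0.2],[0,0,0],0]]' >/dev/null; python3 chk.py 4.5 ; python3 -m jog '[[[0,0,0],[0,0,0],0]]' >/dev/null; python3 chk.py 2.5;python3 -m jog '[[[0,0,0],[0,0,0],0]]' >/dev/null; python3 chk.py 2.5
```

```text
t 4.87 z 0.09482 off_fx 0.03 off_fy 6.90 Ffx -1.41 Ffy 0.05 Fz 2.92
t 4.95 z 0.09490 off_fx 0.02 off_fy 6.88 Ffx -1.98 Ffy -0.24 Fz 1.86
t 5.03 z 0.09494 off_fx 0.04 off_fy 6.90 Ffx -1.30 Ffy 0.05 Fz 1.53
```

```bash
python3 -m jog '[[[0,0,0.5],[0,0,0],0],[[0,0,0.5],[0,0,0],0],[[0,0,0.5],[0,0,0],0]]' >/dev/null; python3 chk.py 4.5 ; python3 -m jog '[[[0,0,0.4],[0,0,0],0],[[0,0,0.4],[0,0,0],0]]' >/dev/null; python3 chk.py 2.5
```

```text
t 5.28 z 0.09459 off_fx 0.05 off_fy 6.90 Ffx -2.42 Ffy -0.49 Fz 3.88
t 5.45 z 0.09439 off_fx 0.12 off_fy 6.91 Ffx -3.15 Ffy -0.45 Fz 4.76
```

```bash
python3 -m jog '[[[0,0,0.4],[0,0,0],0],[[0,0,0.5],[0,0,0],0],[[-0.7,0,0.5],[0,0,0],0],[[-1.4,0,0.5],[0,0,0],0],[[-2.1,0,0.5],[0,0,0],0],[[-2.8,0,0.5],[0,0,0],0],[[-3.5,0,0.5],[0,0,0],0],[[-4,0,0.5],[0,0,0],0]]' >/dev/null; python3 chk.py 4.5
python3 - <<'E'
from h import *
p,d=camera("wrist"); cv2.imwrite("pics/w2.png",p[:,:,::-1])
E
```

```text
t 6.12 z 0.09428 off_fx 0.09 off_fy 3.89 Ffx -3.65 Ffy 2.71 Fz 5.28
```

View pics/w2.png

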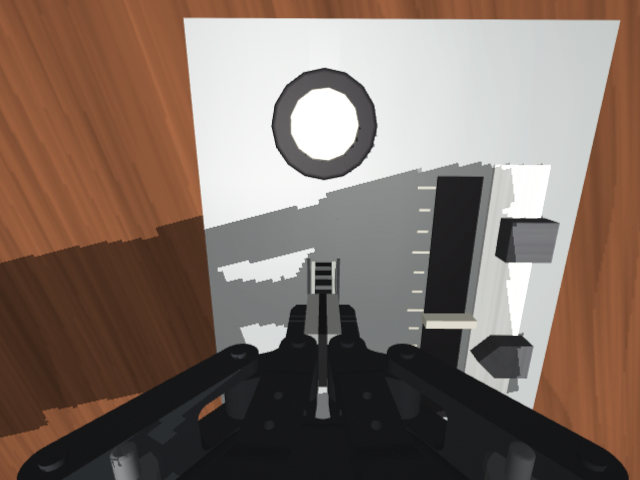

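The fingertip is on the wheel. The pointer blade's top is at about (450,321) and the pointed tab's tip at about (471,350).

```bash
cat >> h.py <<'E'
def meas(name,pu,pv,tu,tv,pz=.0823):
    a=ray("wrist",pu,pv,pz); b=ray("wrist",tu,tv,.0815)
    r=np.array([.5648,.0825,0]); print("ptr fx,fy",(a-r)@fx()*1e3,(a-r)@fy()*1e3,"tip",(b-r)@fx()*1e3,(b-r)@fy()*1e3)
E
python3 - <<'E'
from h import *
p=cv2.imread("pics/w2.png"); cv2.imwrite("pics/w2z.png",cv2.resize(p[290:400,400:550],None,fx=5,fy=5,interpolation=cv2.INTER_CUBIC))
meas("w",450,320,471,350)
E
```

```text
ptr fx,fy 58.25809521105169 0.09354107427371298 tip 70.33963670863811 -16.324515612145525
```

View pics/w2z.png

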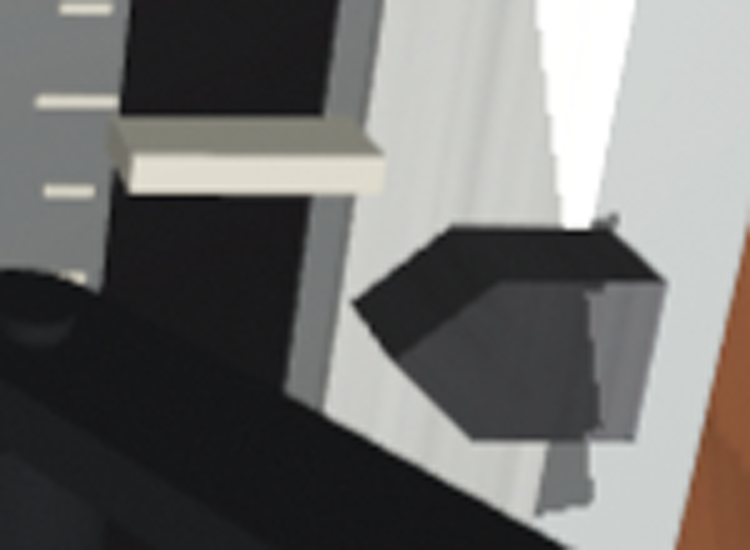

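```bash
python3 - <<'E'
from h import *
meas("w",451.2,324.8,479.6,361.4)
E
python3 chk.py 9
```

```text
ptr fx,fy 59.084355529761744 -2.387657253586528 tip 75.28586426841396 -22.64365326921731
t 6.17 z 0.09429 off_fx 0.10 off_fy 3.85 Ffx -3.63 Ffy 2.96 Fz 6.65
```

```bash
python3 -m jog '[[[-0.8,0,0.5],[0,0,0],0],[[-1.6,0,0.6],[0,0,0],0],[[-2.4,0,0.6],[0,0,0],0],[[-3.2,0,0.6],[0,0,0],0],[[-4,0,0.6],[0,0,0],0]]' >/dev/null; python3 chk.py 4.5
python3 - <<'E'
from h import *
p,d=camera("wrist"); cv2.imwrite("pics/w3.png",p[:,:,::-1]);cv2.imwrite("pics/w3z.png",cv2.resize(p[280:400,400:550,::-1],None,fx=5,fy=5,interpolation=cv2.INTER_CUBIC))
E
python3 chk.py
```

```text
t 6.58 z 0.09417 off_fx 0.10 off_fy 0.86 Ffx -2.56 Ffy 3.28 Fz 6.96
t 6.63 z 0.09420 off_fx 0.13 off_fy 0.74 Ffx -2.77 Ffy 3.06 Fz 6.28
```

View pics/w3z.png

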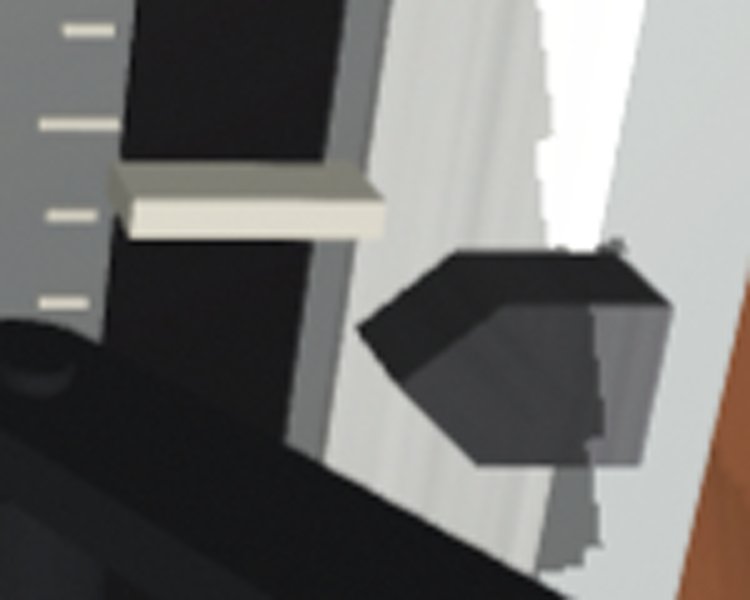

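```bash
python3 - <<'E'
from h import *
meas("w",451.4,323.8,480,356.4)
E
python3 -m jog '[[[-0.8,0,0.5],[0,0,0],0],[[-1.6,0,0.6],[0,0,0],0],[[-2.4,0,0.6],[0,0,0],0],[[-3.2,0,0.6],[0,0,0],0],[[-4,0,0.6],[0,0,0],0],[[-4.8,0,0.6],[0,0,0],0],[[-5.6,0,0.6],[0,0,0],0],[[-6.4,0,0.6],[0,0,0],0],[[-7.2,0,0.6],[0,0,0],0],[[-8,0,0.6],[0,0,0],0]]' >/dev/null; python3 chk.py 4.5
python3 - <<'E'
from h import *
p,d=camera("wrist"); cv2.imwrite("pics/w4.png",p[:,:,::-1]);cv2.imwrite("pics/w4z.png",cv2.resize(p[280:400,400:550,::-1],None,fx=5,fy=5,interpolation=cv2.INTER_CUBIC))
E
python3 chk.py
```

```text
ptr fx,fy 59.07787120510484 -4.875601121105038 tip 75.03454527759115 -22.826755591703805
t 7.47 z 0.09406 off_fx 0.08 off_fy -6.19 Ffx -3.87 Ffy 3.96 Fz 7.24
t 7.52 z 0.09406 off_fx 0.08 off_fy -6.31 Ffx -2.80 Ffy 3.04 Fz 6.98
```

View pics/w4z.png

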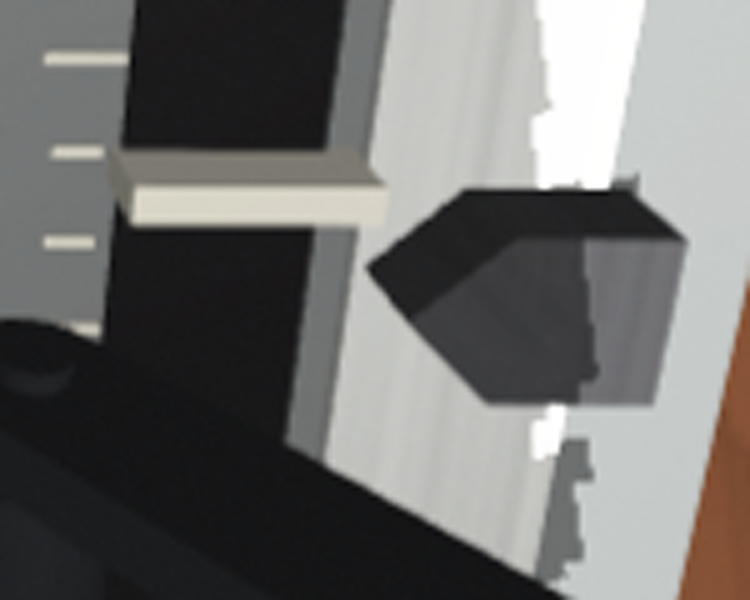

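```bash
python3 - <<'E'
from h import *
meas("w",451.6,321.2,482.2,344)
E
python3 -m jog '[[[0,0,-3],[0,0,0],0],[[0,0,-6],[0,0,0],0],[[7,0,-6],[0,0,0],0],[[14,0,-6],[0,0,0],0],[[14.5,0,-5],[0,0,0],0],[[14.5,0,-4],[0,0,0],0],[[14.5,0,-4],[0,0,0],0]]' >/dev/null; python3 chk.py 9
python3 - <<'E'
from h import *
p,d=camera("wrist"); cv2.imwrite("pics/w5.png",p[:,:,::-1]);cv2.imwrite("pics/w5z.png",cv2.resize(p[270:390,390:540,::-1],None,fx=5,fy=5,interpolation=cv2.INTER_CUBIC))
o=get_obs();print(plan(o["eef_pos"])[1])
E
python3 chk.py 9
```

```text
ptr fx,fy 58.97744353124508 -10.537824851070965 tip 75.09810591078752 -23.01855460601459
t 8.10 z 0.09752 off_fx -0.32 off_fy 8.26 Ffx -0.96 Ffy -0.43 Fz 0.47
[-0.0012198  -0.00542716  0.00052355]
t 8.15 z 0.09766 off_fx -0.25 off_fy 8.14 Ffx -1.42 Ffy -0.52 Fz 0.53
```

View pics/w5z.png

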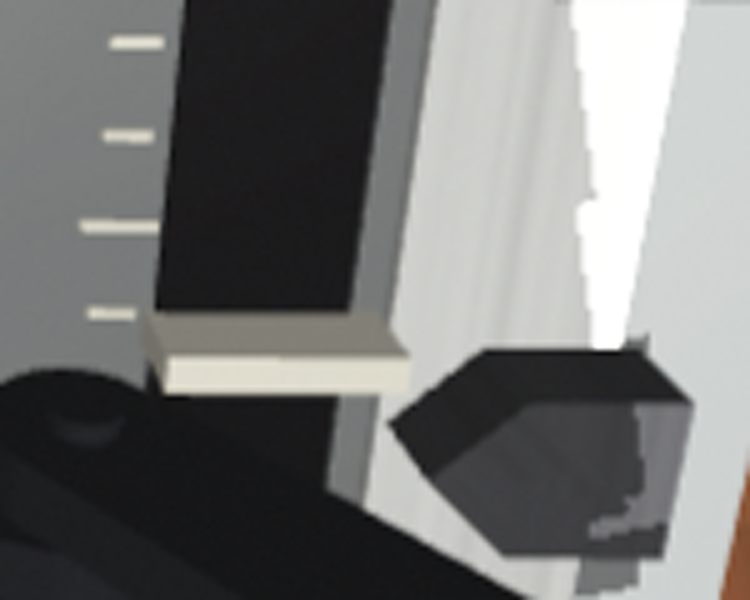

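```bash
python3 - <<'E'
from h import *
meas("w",447.6,344.8,476.6,365,.083)
E
python3 -m jog '[[[0,0.2,1],[-0.001,-0.005,0],0],[[0,0.2,1.8],[-0.001,-0.005,0],0],[[0,0.2,1.8],[-0.001,-0.005,0],0]]' >/dev/null; python3 chk.py 9;  python3 -m jog '[[[0,0,0.4],[0,0,0],0],[[0,0,0.4],[0,0,0],0]]' >/dev/null; python3 chk.py 9
```

```text
ptr fx,fy 59.293319036827484 -10.301047634401465 tip 75.4725250941222 -22.66571385490244
t 8.40 z 0.09553 off_fx -0.23 off_fy 8.02 Ffx -1.25 Ffy 0.66 Fz 0.36
t 8.57 z 0.09513 off_fx -0.15 off_fy 7.96 Ffx -0.89 Ffy -0.68 Fz 0.75
```

```bash
python3 -m jog '[[[0,0,0.4],[0,0,0],0],[[0,0,0.6],[0,0,0],0],[[0,0,0.6],[0,0,0],0]]' >/dev/null; python3 chk.py 9;  python3 -m jog '[[[0,0,0.5],[0,0,0],0],[[0,0,0.6],[0,0,0],0],[[0,0,0.6],[0,0,0],0]]' >/dev/null; python3 chk.py 9; python3 -c "
from h import *
o=get_obs();print(plan(o['eef_pos'])[1])"
```

```text
t 8.82 z 0.09475 off_fx -0.10 off_fy 7.99 Ffx -2.55 Ffy -0.63 Fz 3.29
t 9.07 z 0.09442 off_fx -0.03 off_fy 7.97 Ffx -2.23 Ffy -0.15 Fz 5.07
[-0.00031045 -0.00032114  0.00026008]
```

```bash
python3 -m jog '[[[-0.2,0,0.5],[0,0,0],0],[[-1,0,0.7],[0,0,0],0],[[-1.8,0,0.7],[0,0,0],0],[[-2.6,0,0.7],[0,0,0],0],[[-3.4,0,0.7],[0,0,0],0],[[-4.2,0,0.7],[0,0,0],0],[[-5,0,0.7],[0,0,0],0],[[-5.8,0,0.7],[0,0,0],0],[[-6.6,0,0.7],[0,0,0],0],[[-7.4,0,0.7],[0,0,0],0],[[-8,0,0.7],[0,0,0],0]]' >/dev/null; python3 chk.py 9;python3 -m jog '[[[-0.8,0,0.5],[0,0,0],0],[[-1.6,0,0.6],[0,0,0],0],[[-2.4,0,0.6],[0,0,0],0],[[-3.2,0,0.6],[0,0,0],0],[[-4,0,0.6],[0,0,0],0],[[-4.8,0,0.6],[0,0,0],0],[[-5.6,0,0.6],[0,0,0],0],[[-5.6,0,0.6],[0,0,0],0]]' >/dev/null; python3 chk.py 9
python3 - <<'E'
from h import *
p,d=camera("wrist"); cv2.imwrite("pics/w6.png",p[:,:,::-1]);cv2.imwrite("pics/w6z.png",cv2.resize(p[270:390,400:550,::-1],None,fx=5,fy=5,interpolation=cv2.INTER_CUBIC))
E
python3 chk.py 9
```

```text
t 9.98 z 0.09422 off_fx -0.04 off_fy 0.95 Ffx -4.09 Ffy 3.55 Fz 5.68
t 10.65 z 0.09413 off_fx -0.05 off_fy -3.79 Ffx -4.39 Ffy 3.48 Fz 7.02
t 10.70 z 0.09415 off_fx -0.03 off_fy -3.80 Ffx -4.62 Ffy 3.06 Fz 6.44
```

View pics/w6z.png

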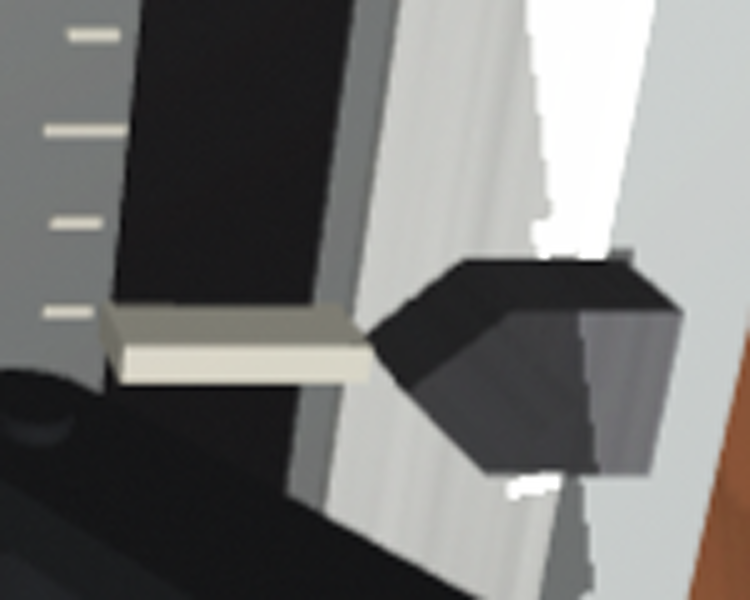

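Run:
```python
from h import *
meas("w",449,342.8,482.2,347.6)
```

```text
ptr fx,fy 58.925215489608775 -19.44476631688895 tip 75.31344987534287 -22.551801144502416
```

```bash
python3 -m jog '[[[-0.8,0,0.5],[0,0,0],0],[[-1.6,0,0.6],[0,0,0],0],[[-2.4,0,0.6],[0,0,0],0],[[-3.2,0,0.6],[0,0,0],0],[[-4,0,0.6],[0,0,0],0],[[-4.7,0,0.6],[0,0,0],0],[[-4.7,0,0.6],[0,0,0],0]]' >/dev/null; python3 chk.py 9; python3 -m jog '[[[0,0,-2],[0,0,0],0],[[0,0,-10],[0,0,0],0],[[20,0,-40],[0,0,0],0],[[30,0,-60],[0,0,0],0],[[30,0,-60],[0,0,0],0],[[30,0,-60],[0,0,0],0],[[30,0,-60],[0,0,0],0]]'
python3 - <<'E'
from h import *
p,d=camera("wrist"); cv2.imwrite("pics/w7.png",p[:,:,::-1]);cv2.imwrite("pics/w7z.png",cv2.resize(p[230:380,300:480,::-1],None,fx=4,fy=4,interpolation=cv2.INTER_CUBIC))
E
```

```text
t 11.28 z 0.09407 off_fx -0.02 off_fy -7.65 Ffx -4.07 Ffy 2.45 Fz 6.39
time_s: 11.87
eef_pos: [0.5698, 0.1036, 0.1536]
eef_rot: [-0.001, 0.792, 0.61, 0.002]
wrist_force: [-0.9, 0.4, -0.4]
opening: -0.001
```

View pics/w7z.png

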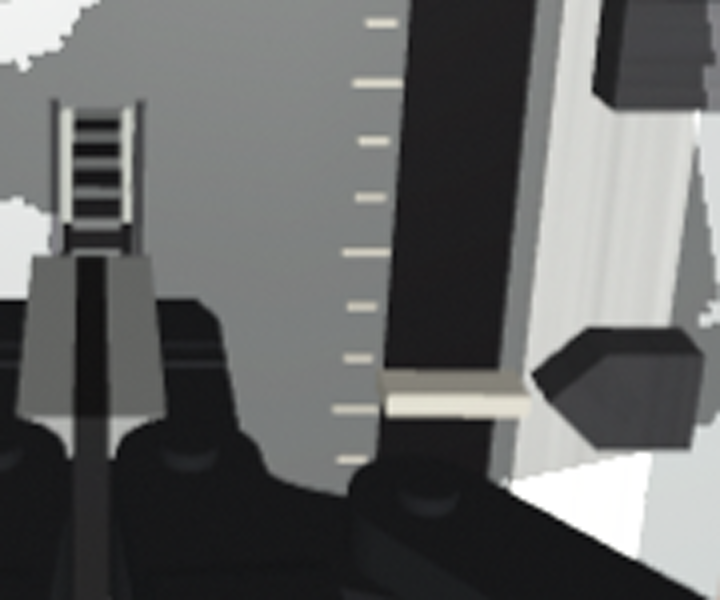

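View pics/w7.png

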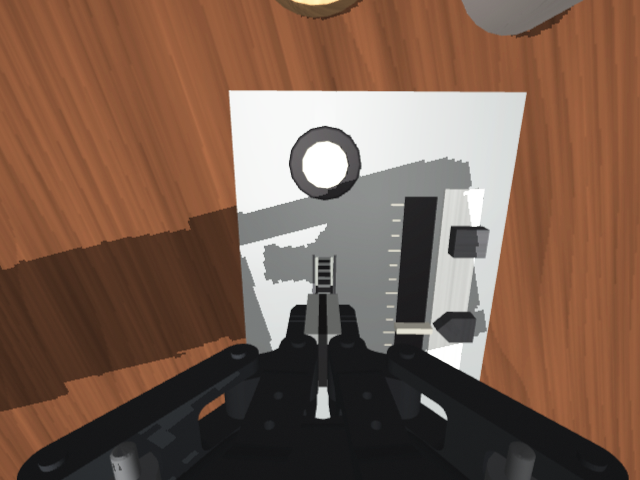

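Run:
```python
from h import *
meas("w",414.3,331,436,328.6,.083)
P=ray("wrist",325,164,.088); print(P); r=np.array([.5648,.0825,0]); print((P-r)@fx(),(P-r)@fy())
for n,(y0,y1,x0,x1,f) in dict(scene=(235,285,300,400,8),top=(180,235,260,350,8)).items():
    p,d=camera(n); cv2.imwrite(f"pics/{n}8z.png",cv2.resize(p[y0:y1,x0:x1,::-1],None,fx=f,fy=f,interpolation=cv2.INTER_CUBIC))
```

```text
ptr fx,fy 58.80418277977301 -22.455902427146366 tip 73.4314774239606 -21.53737051669586
[0.58623223 0.16427309 0.088     ]
-0.0001413108804928266 0.08453495283935943
```

View pics/scene8z.png

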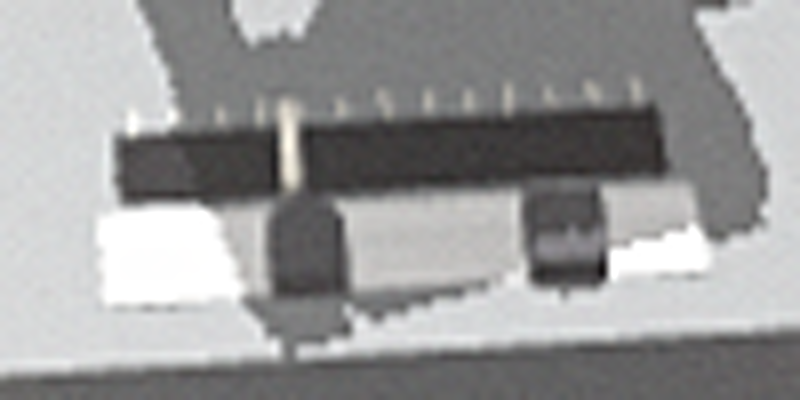

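View pics/top8z.png

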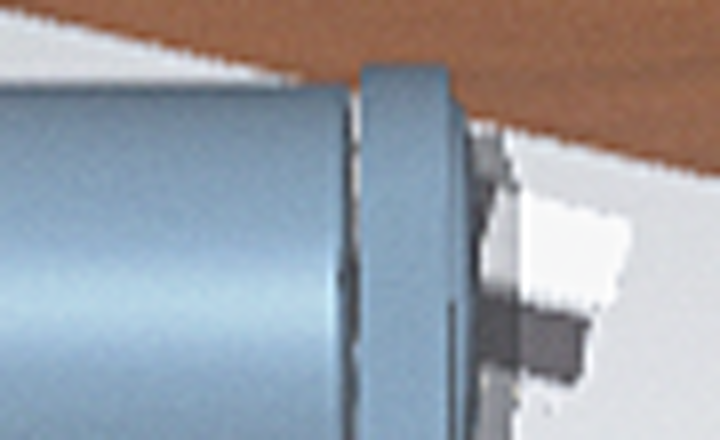

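```bash
python3 -m jog '[[[-10,0,-40],[0,0,0],0],[[-30,0,-70],[0,0,0],0],[[-50,0,-80],[0,0,0],0],[[-50,0,-80],[0,0,0],0],[[-50,0,-80],[0,0,0],0],[[-50,0,-80],[0,0,0],0]]'
python3 - <<'E'
from h import *
p,d=camera("wrist"); cv2.imwrite("pics/w9.png",p[:,:,::-1]);cv2.imwrite("pics/w9z.png",cv2.resize(p[200:260,365:445,::-1],None,fx=10,fy=10,interpolation=cv2.INTER_CUBIC))
E
```

```text
time_s: 12.52
eef_pos: [0.5559, 0.0547, 0.2311]
eef_rot: [-0.003, 0.793, 0.61, 0.0]
wrist_force: [-0.6, -0.3, 0.1]
opening: 0.002
```

View pics/w9z.png

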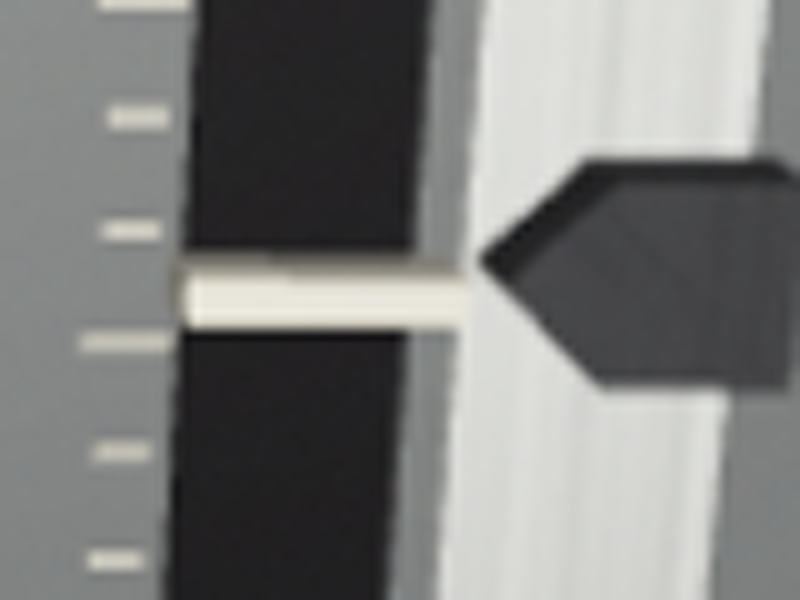

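Run:
```python
from h import *
m=ray("wrist",365+29.5,200+29.9,.083)
meas("w",365+32.5,229.9,365+50.8,228.4,.083)
print(plan([.5864,.1645,.12]))
```

```text
ptr fx,fy 59.46391168487924 -23.776574254538236 tip 74.98399693068487 -22.84409698472082
(array([113.18379406,   2.19585792, 111.29098179]), array([-0.00483379, -0.00412707, -0.00040148]))
```

The pointer sits 0.9 mm past the tip, which is within the 3 mm tolerance. Next I'll go to the key.

```bash
python3 -m jog '[[[40,1,10],[-0.005,-0.004,0],0],[[78,2,25],[-0.005,-0.004,0],0],[[105,2,55],[-0.005,-0.004,0],0],[[113,2,85],[-0.005,-0.004,0],0],[[113,2,104],[-0.005,-0.004,0],0],[[113,2,110],[-0.005,-0.004,0],0],[[113,2,110],[-0.005,-0.004,0],0],[[113,2,110],[-0.005,-0.004,0],0],[[113,2,110],[-0.005,-0.004,0],0]]'; python3 chk.py 9
python3 - <<'E'
from h import *
print(plan([.5864,.1645,.104]))
p,d=camera("wrist"); cv2.imwrite("pics/w10.png",p[:,:,::-1])
E
```

```text
time_s: 13.32
eef_pos: [0.5872, 0.1642, 0.1228]
eef_rot: [0.001, 0.792, 0.61, 0.001]
wrist_force: [-0.3, 0.1, 0.6]
opening: -0.003
t 13.32 z 0.12279 off_fx 0.82 off_fy 84.75 Ffx -1.41 Ffy -0.13 Fz 0.99
(array([ 0.02551107, -0.89644355, 18.78406893]), array([ 0.00233777, -0.00095095, -0.00083156]))
```

View pics/w10.png

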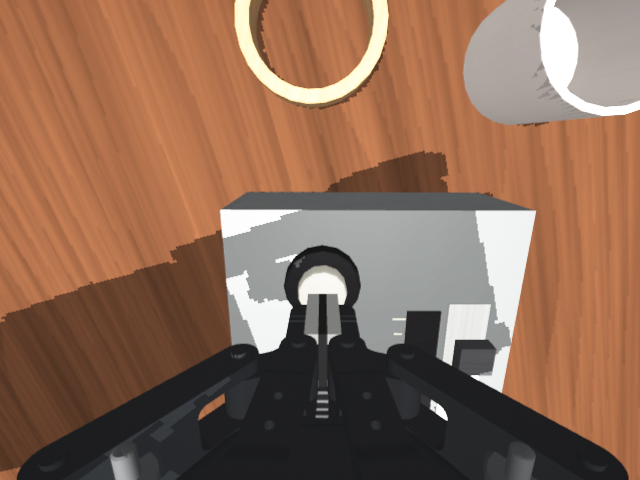

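The fingertip at about (323,320) is over the white key, whose centre is near (322,300). I'll go down onto it in small steps.

```bash
python3 -m jog '[[[0,-1,8],[0.002,-0.001,0],0],[[0,-1,15],[0.002,-0.001,0],0],[[0,-1,18],[0.002,-0.001,0],0],[[0,-1,18],[0.002,-0.001,0],0]]'>/dev/null; python3 chk.py 9; python3 -m jog '[[[0,0,1],[0,0,0],0],[[0,0,2],[0,0,0],0],[[0,0,3],[0,0,0],0],[[0,0,4],[0,0,0],0],[[0,0,4],[0,0,0],0]]'>/dev/null; python3 chk.py 9
```

```text
t 13.70 z 0.10452 off_fx 0.04 off_fy 84.45 Ffx -0.71 Ffy -1.99 Fz 2.55
t 14.12 z 0.10069 off_fx 0.12 off_fy 84.46 Ffx -2.06 Ffy -0.08 Fz 4.50
```

```bash
python3 -m jog '[[[0,0,1],[0,0,0],0],[[0,0,1],[0,0,0],0]]'>/dev/null; python3 chk.py 9; python3 -m jog '[[[0,0,1],[0,0,0],0],[[0,0,1],[0,0,0],0]]'>/dev/null; python3 chk.py 9;python3 -m jog '[[[0,0,1],[0,0,0],0],[[0,0,1],[0,0,0],0]]'>/dev/null; python3 chk.py 9
```

```text
t 14.28 z 0.10004 off_fx 0.10 off_fy 84.46 Ffx -2.52 Ffy -0.83 Fz 5.62
t 14.45 z 0.09998 off_fx 0.14 off_fy 84.47 Ffx -4.68 Ffy -2.41 Fz 10.71
t 14.62 z 0.09998 off_fx 0.18 off_fy 84.48 Ffx -5.54 Ffy -1.86 Fz 9.85
```

```bash
python3 - <<'E'
from h import *
c=get_calibration("scene"); T=c["world_from_camera"]
p,d=camera("scene"); cv2.imwrite("pics/s11.png",cv2.resize(p[170:260,330:440,::-1],None,fx=7,fy=6.6,interpolation=cv2.INTER_CUBIC))
# initial key top height from both initial depth maps
for n,(u0,u1,v0,v1) in dict(scene=(386,394,218,224),top=(257,262,231,236)).items():
    c=get_calibration(n);T=c["world_from_camera"];d=np.load(f"pics/{n}0.npy")
    v,u=np.mgrid[v0:v1,u0:u1];D=d[v0:v1,u0:u1]
    P=np.stack([(u-c["cx"])/c["fx"]*D,(v-c["cy"])/c["fy"]*D,D],-1)@T[:3,:3].T+T[:3,3]
    print(n,np.round(P[...,2]*1000,1))
E
python3 chk.py 9
```

```text
scene [[93.8 92.6 96.  92.4 93.  93.7 93.3 92.3]
 [93.8 94.2 92.8 89.7 92.5 95.  94.9 89.9]
 [92.2 92.9 92.8 93.9 92.3 93.3 92.6 93.2]
 [92.7 94.2 90.5 92.7 91.9 90.  92.7 94.2]
 [92.  93.2 91.5 91.6 92.5 94.6 93.7 91.8]
 [94.5 91.1 93.4 94.  93.2 92.3 92.5 92.3]]
top [[96.5 93.8 94.9 91.9 96.5]
 [96.8 93.8 95.2 92.  90.8]
 [91.8 95.3 89.7 98.1 93.9]
 [89.6 93.4 94.5 93.9 92. ]
 [91.8 92.8 92.3 94.2 90.4]]
t 14.67 z 0.09997 off_fx 0.15 off_fy 84.50 Ffx -5.15 Ffy -2.26 Fz 9.62
```

View pics/s11.png

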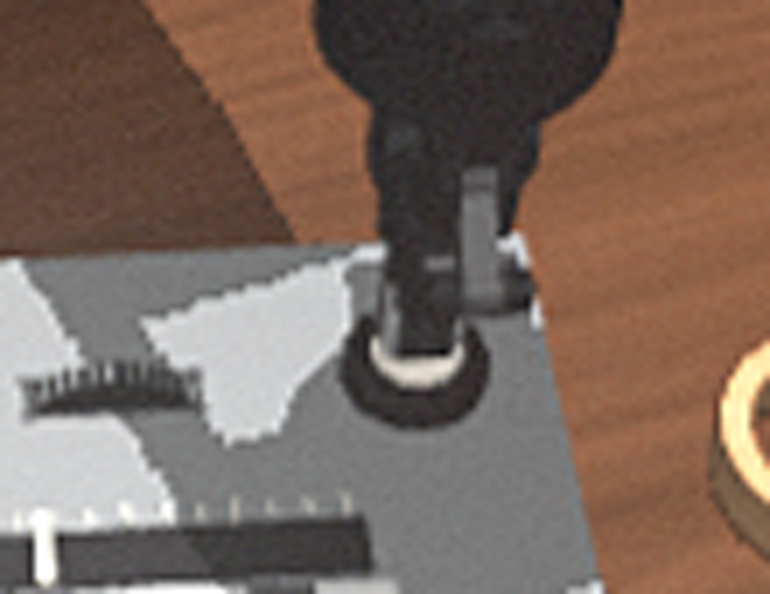

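```bash
python3 -m jog '[[[0,0,-1],[0,0,0],0],[[0,0,-1],[0,0,0],0],[[0,0,-1],[0,0,0],0]]'>/dev/null; python3 chk.py 9; python3 -m jog '[[[0,0,-2],[0,0,0],0],[[0,0,-2],[0,0,0],0],[[0,0,-2],[0,0,0],0]]'>/dev/null; python3 chk.py 9;python3 -m jog '[[[0,0,-2],[0,0,0],0],[[0,0,-2],[0,0,0],0],[[0,0,-2],[0,0,0],0]]'>/dev/null; python3 chk.py 9;python3 -m jog '[[[0,0,-2],[0,0,0],0],[[0,0,-2],[0,0,0],0],[[0,0,-2],[0,0,0],0]]'>/dev/null; python3 chk.py 9;python3 -m jog '[[[0,0,-2],[0,0,0],0],[[0,0,-2],[0,0,0],0],[[0,0,-2],[0,0,0],0]]'>/dev/null; python3 chk.py 9
```

```text
t 14.92 z 0.10108 off_fx 0.16 off_fy 84.53 Ffx -1.99 Ffy -1.30 Fz 3.68
t 15.17 z 0.10302 off_fx 0.18 off_fy 84.53 Ffx -1.85 Ffy 0.09 Fz 3.40
t 15.42 z 0.10503 off_fx 0.25 off_fy 84.57 Ffx -0.38 Ffy 0.50 Fz 1.88
t 15.67 z 0.10678 off_fx 0.10 off_fy 84.51 Ffx -0.61 Ffy -0.25 Fz 0.74
t 15.92 z 0.10878 off_fx 0.10 off_fy 84.50 Ffx -1.88 Ffy 0.94 Fz 0.41
```

The force rose steadily from z = 0.106 to a hard stop at 0.100, so the key went through its full 6 mm. I'll retreat and do a last check.

```bash
python3 -m jog '[[[0,0,-40],[0,0,0],0],[[-30,0,-80],[0,0,0],0],[[-70,0,-110],[0,0,0],0],[[-110,0,-122],[0,0,0],0],[[-112,0,-122],[0,0,0],0],[[-112,0,-122],[0,0,0],0],[[-112,0,-122],[0,0,0],0]]'
python3 - <<'E'
from h import *
p,d=camera("wrist"); cv2.imwrite("pics/w12.png",cv2.resize(p[190:270,360:460,::-1],None,fx=8,fy=7.5,interpolation=cv2.INTER_CUBIC)); cv2.imwrite("pics/w12f.png",p[:,:,::-1])
p,d=camera("scene"); cv2.imwrite("pics/s12.png",p[:,:,::-1])
E
```

```text
time_s: 16.5
eef_pos: [0.5579, 0.0553, 0.2314]
eef_rot: [0.001, 0.793, 0.609, 0.001]
wrist_force: [0.7, 0.0, 0.3]
opening: -0.001
```

View pics/w12.png

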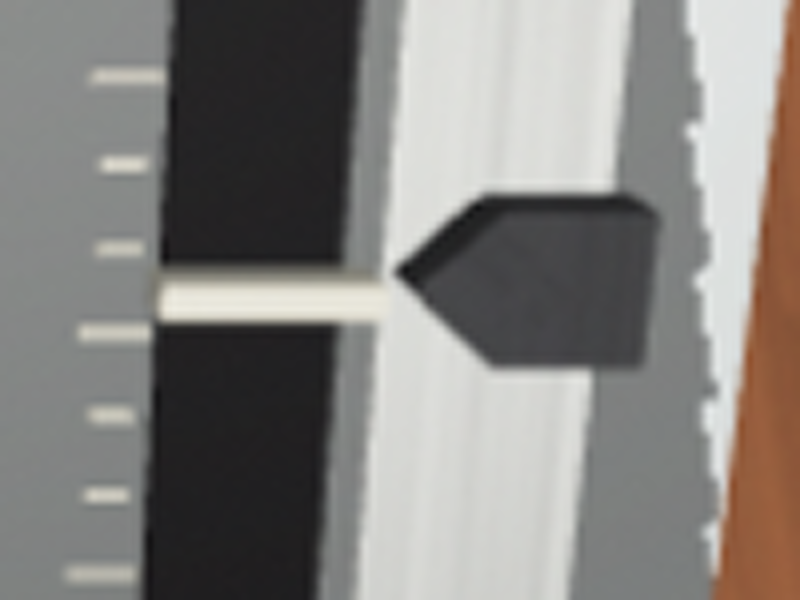

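View pics/s12.png

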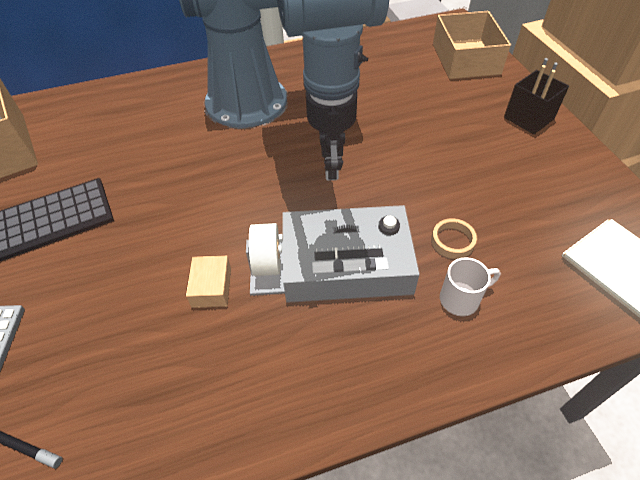

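The pointer is still on the pointed tab: its row is about 301 against 290 for the tip in the zoom, roughly 1 mm. The key is up, and the mug, tape roll and carton are at their starting pixels.

```bash
python3 -c "
from bench import *
print(hand_in())"
```

```text
the job is handed in; nothing more can be done
None
```

The pointer is lined up with the pointed tab, the feed key has been pressed once and is up again, and the job is handed in. The simulator gives no verdict.

- **Wheel:** I found its crown by touch, about 11 mm above the panel. Two strokes with the shut fingertip, at about 6–7 N and never above about 7.3 N in my readings, brought the pointer from about 20 mm away.
- **Pointer:** With the finger off the wheel, wrist pictures before and after the key press put it about 1 mm past the tip, towards -y (limit 3 mm). A lower, less clear view gave the same.
- **Key:** I pressed it only after that check. The force rose steadily over about 6 mm to a hard stop, with a peak reading of about 11 N. The key's top measured about 92–93 mm above the desk, while the task's figures give 88 mm. I took the hard stop as proof of a full press.
- **Bystanders:** The mug, tape roll and carton look unmoved in the last scene picture, compared by eye.
- **Time:** The run took about 17 s of the 64 s allowed.

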